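# Hang the hand sanders on their rails

## Robot

A 7-joint arm with a two-finger parallel gripper is mounted at the origin on a cart in front of the work surface, level with it; the furniture and walls round the work are solid. World frame = base frame: x ahead of the robot, y to its left, z up, the work surface at z = 0. Lengths are in mm, angles in rad, forces in N, time in s.
With the tool pointing down it reaches from about 400 to 875 mm from the base axis. Payload 6.5 kg.
Tool frame: the origin (TCP) lies at the very end of the fingers, on their centre line; the grasp point (between the pads) lies 19 mm behind it (bot.grasp_offset is the distance from the TCP to the grasp point, in mm); z points along the fingers, y is the line along which they close (so a half turn about z gives the same grasp; the last joint's range is limited). The gripper opens to 88 mm and grips with 3 to 60 N. Pads are 18 mm wide; open, the fingers measure 123 mm over their backs; the gripper's body (75 mm by 187 mm) begins 45 mm behind the grasp point.
Start: joints at [1.121, 0.536, -0.004, 1.538, 0.003, 1.067, -0.071], TCP at [243.386, -602.705, 238.716] pointing down, gripper open.
Joint ranges: [-2.7, 2.7], [-0.37, 2.16], [-1.27, 1.26], [0.24, 2.4], [-1.31, 4.45], [0.19, 1.91], [-2.76, 2.76]. Speed limits (rad/s): [2.39, 2.39, 3.14, 3.14, 3.14, 3.14, 3.14].

## Interface

Orientations are given as a rotation vector (axis times angle).
In Python, from plant import bot gives the robot as it stands. The module is installed in compiled form; this text tells all that it offers.
- The arm moves only by the tool move_arm, never from a script. Its argument "motion" is a list of rows, each a list of 3 entries, a list of its own where there are three numbers: the shift along the tool's x, y, z in cm, then the turn, a rotation vector about the tool's x, y, z in degrees, then the opening, from 0 (shut) to 1 (fully open). In form: [[[tx, ty, tz], [wx, wy, wz], fingers], ...]. A call has 1 to 10 rows; each row is the pose to reach, as a shift and turn from the pose commanded when the call began, along the tool's axes at that moment; what a row does not reach only later rows make up. A row lasts 1/8 s, in which the tool goes at most 62.5 mm and 10.7 degrees, less where a joint would pass 70% of its speed; a pose out of reach is approached as far as the arm can. A call with a gripper value outside its range is refused whole. The fingers move at their own pace and stop on an object; the grip force is fixed at half the most. Time passes only in rows, so rows that repeat a pose let the fingers close. It gives the time, the measured TCP pose, the force, the opening and the grip force at its end, in the units of the state.
- bot.observe(): the state, without advancing time (a new reading comes with each control period).
- bot.camera(name): name is "scene" or "top" or "wrist"; returns (picture, depth): 420x560x3 uint8, red, green, blue; 420x560 float32, mm along the optical axis (not along the pixel's ray), 0 where there is no reading.
- bot.calibration(name): a dict with "K" (3x3 intrinsics, pixels), "k1" (the pictures are not rectified: a ray, as slopes to the right and down, at radius r is drawn at 1 + k1 r^2 times it, then the intrinsics apply), "rvec" (rotation vector, rad) and "tvec" (3), from world to camera coordinates, as OpenCV has them. Camera axes: x right, y down, z forward; pixel columns grow to the right and rows downward; lengths in mm; the calibration is good to about 2 mm. A picture is of the moment at which its call begins: read the wrist's pose just before it. calibration takes no time and is no camera call; for the wrist camera it gives the pose at the moment of the call.
- bot.hand_in(): hands the job in; it is judged then, once.
The state is a dict: "clock": time; "joint_positions": joint angles; "qd": joint speeds; "joint_efforts": joint torques, N m; "position": TCP position; "orientation": TCP orientation; "force": force on the tool from outside, world axes, zero at the start; "wrist_torque": the same for the moment, N m; "finger_gap": finger opening in mm; "grip_force": force on a finger pad.
Only numpy, scipy, OpenCV 4.12 (cv2) and the standard library are available. Lean on these libraries where they do the work, as an engineer would, in place of code of your own. Each camera call takes 0.05 s, during which the arm holds its last target. There are 200 camera calls.

## Task

Hang up all the hand sanders by their loop handles, one to a peg: the tall large ones on the pegs of the higher rail, the small ones on the pegs of the lower rail. Some small ones were hung on the higher rail by mistake: move those to the lower rail, and leave the other things on the table where they are. In the end every sander must hang freely and upright from its peg.

Things in the scene. Friction and masses are not known exactly. Their poses are not given: they have to be found in the camera images.
- large_0: large hand sander, 116 mm high, about 320 g: base 60 (x) by 104 (y) by 15 mm thick, wooden loop handle on it in the y-z plane; its top bar is 14 mm thick (x), 92 long (y), from 100 to 116 mm above the underside; loop opening 74 wide, 85 high, axis along x; same from both sides. Origin: centre of underside, z up. If present, it stands on the table at the start.
- large_0_eye (a point): point in the middle of the underside of large_0's handle bar, the top of the loop's opening (100 mm above its underside); on a peg this line of the bar rests on the peg's top
- large_1: large hand sander, 116 mm high, about 320 g: base 60 (x) by 104 (y) by 15 mm thick, wooden loop handle on it in the y-z plane; its top bar is 14 mm thick (x), 92 long (y), from 100 to 116 mm above the underside; loop opening 74 wide, 85 high, axis along x; same from both sides. Origin: centre of underside, z up. If present, it stands on the table at the start.
- large_1_eye (a point): point in the middle of the underside of large_1's handle bar, the top of the loop's opening (100 mm above its underside); on a peg this line of the bar rests on the peg's top
- small_0: small hand sander, 76 mm high, about 220 g: base 60 (x) by 76 (y) by 15 mm thick, wooden loop handle on it in the y-z plane; its top bar is 14 mm thick (x), 64 long (y), from 60 to 76 mm above the underside; loop opening 46 wide, 45 high, axis along x; same from both sides. Origin: centre of underside, z up. If present, it hangs on a peg of the high rail at the start.
- small_0_eye (a point): point in the middle of the underside of small_0's handle bar, the top of the loop's opening (60 mm above its underside); on a peg this line of the bar rests on the peg's top
- small_1: small hand sander, 76 mm high, about 220 g: base 60 (x) by 76 (y) by 15 mm thick, wooden loop handle on it in the y-z plane; its top bar is 14 mm thick (x), 64 long (y), from 60 to 76 mm above the underside; loop opening 46 wide, 45 high, axis along x; same from both sides. Origin: centre of underside, z up. If present, it hangs on a peg of the high rail at the start.
- small_1_eye (a point): point in the middle of the underside of small_1's handle bar, the top of the loop's opening (60 mm above its underside); on a peg this line of the bar rests on the peg's top
- small_2: small hand sander, 76 mm high, about 220 g: base 60 (x) by 76 (y) by 15 mm thick, wooden loop handle on it in the y-z plane; its top bar is 14 mm thick (x), 64 long (y), from 60 to 76 mm above the underside; loop opening 46 wide, 45 high, axis along x; same from both sides. Origin: centre of underside, z up. If present, it stands on the table at the start.
- small_2_eye (a point): point in the middle of the underside of small_2's handle bar, the top of the loop's opening (60 mm above its underside); on a peg this line of the bar rests on the peg's top
- small_3: small hand sander, 76 mm high, about 220 g: base 60 (x) by 76 (y) by 15 mm thick, wooden loop handle on it in the y-z plane; its top bar is 14 mm thick (x), 64 long (y), from 60 to 76 mm above the underside; loop opening 46 wide, 45 high, axis along x; same from both sides. Origin: centre of underside, z up. If present, it hangs on a peg of the low rail at the start.
- small_3_eye (a point): point in the middle of the underside of small_3's handle bar, the top of the loop's opening (60 mm above its underside); on a peg this line of the bar rests on the peg's top
- high_rail: the higher fixed wooden peg rail, 235 mm wide (y): a bar 20 mm thick (x), 30 high, and two level rubber-coated pegs 10 mm thick along the body's -x, 130 mm apart, ending 111 mm from the origin with tips turned up 9 mm; pegs' tops 130 mm over the table, bar's top 10 mm higher. Origin on the table under the bar's middle, z up.
- low_rail: the lower fixed wooden peg rail, 270 mm wide (y): a bar 20 mm thick (x), 30 high, and three level rubber-coated pegs 10 mm thick along the body's -x, 100 mm apart, ending 111 mm from the origin with tips turned up 9 mm; pegs' tops 90 mm over the table, bar's top 10 mm higher. Origin on the table under the bar's middle, z up; too low for large sanders.
- high_rail_peg0 (a point): point on the top of a peg of the high rail, 60 mm in front (-x) of the rail body's origin plane, 50 mm from the bar's front face and about 45 mm from the turned-up tip; axes as the rail's (the peg points along -x)
- high_rail_peg1 (a point): point on the top of a peg of the high rail, 60 mm in front (-x) of the rail body's origin plane, 50 mm from the bar's front face and about 45 mm from the turned-up tip; axes as the rail's (the peg points along -x)
- low_rail_peg0 (a point): point on the top of a peg of the low rail, 60 mm in front (-x) of the rail body's origin plane, 50 mm from the bar's front face and about 45 mm from the turned-up tip; axes as the rail's (the peg points along -x)
- low_rail_peg1 (a point): point on the top of a peg of the low rail, 60 mm in front (-x) of the rail body's origin plane, 50 mm from the bar's front face and about 45 mm from the turned-up tip; axes as the rail's (the peg points along -x)
- low_rail_peg2 (a point): point on the top of a peg of the low rail, 60 mm in front (-x) of the rail body's origin plane, 50 mm from the bar's front face and about 45 mm from the turned-up tip; axes as the rail's (the peg points along -x)
- sanding_block: loose wooden sanding block without handle, 45 x 75 x 30 mm, a bystander; origin under its centre
- jar: small squat jar with a white lid, 57 mm across, 69 mm high, a bystander; origin under its middle
- tall_jar: tall empty clear glass jar, 81 mm across, 140 mm high, a bystander; origin under its centre

How it is judged (in metres and radians):
At the end, for the whole second after the job is handed in: Every large sander present hangs by its loop on a peg of the higher rail and every small one on a peg of the lower rail: its handle bar's underside within 44 mm (in plan) of that peg's marked point and from 6 mm below to 10 mm above it, tilted less than 0.6 rad (((horizontal distance between large_0_eye and high_rail_peg0 below 0.044 m and z of large_0_eye in the frame of high_rail_peg0 between -0.006 and 0.01 m) or (horizontal distance between large_0_eye and high_rail_peg1 below 0.044 m and z of large_0_eye in the frame of high_rail_peg1 between -0.006 and 0.01 m)) and angle between each of large_0, large_1, small_0, small_1, small_2, small_3's own z axis and vertical below 0.6 rad and ((horizontal distance between large_1_eye and high_rail_peg0 below 0.044 m and z of large_1_eye in the frame of high_rail_peg0 between -0.006 and 0.01 m) or (horizontal distance between large_1_eye and high_rail_peg1 below 0.044 m and z of large_1_eye in the frame of high_rail_peg1 between -0.006 and 0.01 m)) and ((horizontal distance between small_0_eye and low_rail_peg0 below 0.044 m and z of small_0_eye in the frame of low_rail_peg0 between -0.006 and 0.01 m) or (horizontal distance between small_0_eye and low_rail_peg1 below 0.044 m and z of small_0_eye in the frame of low_rail_peg1 between -0.006 and 0.01 m) or (horizontal distance between small_0_eye and low_rail_peg2 below 0.044 m and z of small_0_eye in the frame of low_rail_peg2 between -0.006 and 0.01 m)) and ((horizontal distance between small_1_eye and low_rail_peg0 below 0.044 m and z of small_1_eye in the frame of low_rail_peg0 between -0.006 and 0.01 m) or (horizontal distance between small_1_eye and low_rail_peg1 below 0.044 m and z of small_1_eye in the frame of low_rail_peg1 between -0.006 and 0.01 m) or (horizontal distance between small_1_eye and low_rail_peg2 below 0.044 m and z of small_1_eye in the frame of low_rail_peg2 between -0.006 and 0.01 m)) and ((horizontal distance between small_2_eye and low_rail_peg0 below 0.044 m and z of small_2_eye in the frame of low_rail_peg0 between -0.006 and 0.01 m) or (horizontal distance between small_2_eye and low_rail_peg1 below 0.044 m and z of small_2_eye in the frame of low_rail_peg1 between -0.006 and 0.01 m) or (horizontal distance between small_2_eye and low_rail_peg2 below 0.044 m and z of small_2_eye in the frame of low_rail_peg2 between -0.006 and 0.01 m)) and ((horizontal distance between small_3_eye and low_rail_peg0 below 0.044 m and z of small_3_eye in the frame of low_rail_peg0 between -0.006 and 0.01 m) or (horizontal distance between small_3_eye and low_rail_peg1 below 0.044 m and z of small_3_eye in the frame of low_rail_peg1 between -0.006 and 0.01 m) or (horizontal distance between small_3_eye and low_rail_peg2 below 0.044 m and z of small_3_eye in the frame of low_rail_peg2 between -0.006 and 0.01 m))); the robot touches nothing.
It fails at once if the sanding block, the white-lidded jar or the tall glass jar is shoved more than 4 cm (distance of any of sanding_block, jar, tall_jar from where it was at the start of the episode above 0.04 m).
Of small_0, small_1, small_3 only 2 to 2 are there at a start; the rules pass over those that are not, and their reading is None.
Of large_0, large_1, small_2 only 2 to 3 are there at a start; the rules pass over those that are not, and their reading is None.
At some moment in a run one of large_0, large_1, small_2 may be knocked a few centimetres aside while the robot is not near it.
Once in a run the grip may slacken for a moment while it holds something.
It also fails if it takes over 210 s, if anything falls off the work surface, if the arm or the gripper's body presses on something with over 40 N, if the wrist force passes 120 N, or if a joint passes its speed limit or range.

## Working session

There is one attempt and no reset: what is moved stays moved. The work goes in short steps, Python scripts to look and compute and a tool call to move; the robot and the scene stay as the last step left them, time stands still between calls to the robot, and variables do not carry over. Pictures are saved under pics/ and viewed, at most 14 in all, crops included, and the job is handed in when it is done.

Besides the shell and the picture viewer there is one more tool, called after "Emit:" by a JSON object that holds its "api" and its "payload". move_arm: Moves the arm, as the interface text tells. Its arguments: {"type":"object","properties":{"motion":{"type":"array"}},"required":["motion"]}

```bash
mkdir -p pics; cat > h.py <<'E'
import numpy as np,cv2
from scipy.spatial.transform import Rotation as R
from plant import bot
def snap(name,fn=None):
    c=bot.calibration(name); im,d=bot.camera(name)
    if fn:
        cv2.imwrite('pics/'+fn+'.png',im[:,:,::-1]); np.savez('pics/'+fn+'.npz',d=d,im=im,**{k:np.array(c[k]) for k in('K','k1','rvec','tvec')})
    return im,d,c
def cloud(d,c):
    K=np.array(c['K'],float);k1=float(np.array(c['k1']))
    v,u=np.mgrid[:d.shape[0],:d.shape[1]]
    x=(u-K[0,2])/K[0,0];y=(v-K[1,2])/K[1,1]
    a,b=x.copy(),y.copy()
    for _ in range(8):
        s=1+k1*(a*a+b*b);a,b=x/s,y/s
    P=np.stack([a*d,b*d,d],-1)
    Rm=cv2.Rodrigues(np.array(c['rvec'],float))[0]
    W=(P-np.array(c['tvec'],float).ravel())@Rm
    W[d<=0]=np.nan
    return W
def load(fn):
    z=np.load('pics/'+fn+'.npz');return z['im'],z['d'],{k:z[k] for k in('K','k1','rvec','tvec')}
E
python3 - <<'E'
from h import *
for n in('scene','top'):
    im,d,c=snap(n,n+'0')
    W=cloud(d,c); print(n,[np.round(W[r,q]).tolist() for r,q in((100,100),(100,460),(210,280),(320,100),(320,460))])
s=bot.observe();print({k:np.round(s[k],3) for k in s})
E
```

```text
scene [[2699.0, -556.0, -201.0], [703.0, -1712.0, -35.0], [691.0, -1.0, 12.0], [708.0, 718.0, 9.0], [-19.0, 107.0, 4.0]]
top [[907.0, 498.0, 186.0], [928.0, -512.0, 73.0], [619.0, 23.0, 13.0], [178.0, 879.0, -810.0], [142.0, -841.0, -813.0]]
{'clock': np.float64(0.1), 'joint_positions': array([ 1.121,  0.537, -0.004,  1.539,  0.003,  1.067, -0.071]), 'qd': array([ 0.001, -0.002,  0.   , -0.002,  0.001,  0.   , -0.   ]), 'joint_efforts': array([ 4.0000e-03, -5.7208e+01,  9.9500e-01, -2.5223e+01, -5.6000e-02,
        1.4000e-02,  0.0000e+00]), 'position': array([ 243.193, -602.223,  237.941]), 'orientation': array([-3.082e+00, -5.990e-01,  1.000e-03]), 'force': array([-0.46 , -0.165,  0.092]), 'wrist_torque': array([ 0.01 , -0.012,  0.055]), 'grip_force': np.float64(0.0), 'finger_gap': np.float64(88.321)}
```

View pics/scene0.png

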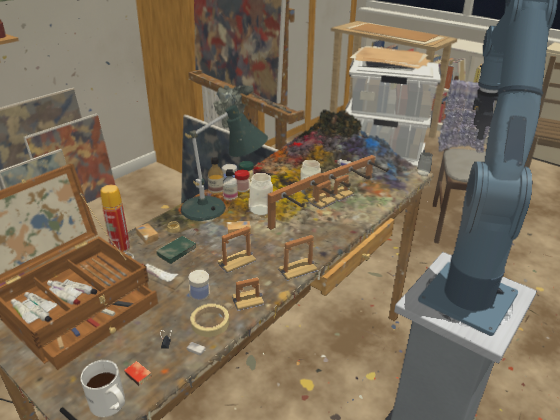

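View pics/top0.png

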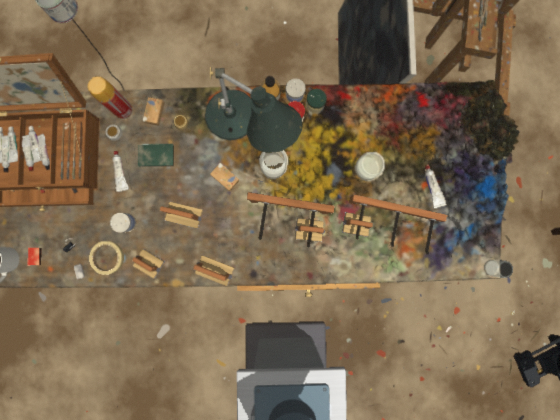

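The scene shows two large sanders on the table (top picture at (182,214) and (215,269)) and one small one at (148,263). One small hangs on the right peg of the high rail (310,230), and one on the left peg of the low rail (358,225). Next I measure them.

```bash
python3 - <<'E'
from h import *
im,d,c=load('top0')
cv2.imwrite('pics/topcrop.png',cv2.resize(im[185:290,125:460],None,fx=2.35,fy=2.35,interpolation=cv2.INTER_CUBIC)[:,:,::-1])
W=cloud(d,c)
for n,(u0,u1,v0,v1),zmin,zmax in [('A',(155,208,198,232),90,140),('B',(188,240,250,290),90,140),('S',(128,165,245,280),55,100),('jar',(105,135,208,235),50,100),('highbar',(240,336,185,216),125,150),('hs',(296,326,216,243),120,170),('hpeg',(255,272,203,240),115,150),('lowbar',(345,452,190,226),88,120),('ls',(344,374,212,238),80,130),('lpeg1',(390,402,210,246),70,110),('lpeg2',(424,440,215,252),70,110),('tj1',(255,290,145,180),100,170),('tj2',(350,390,145,185),100,170)]:
    p=W[v0:v1,u0:u1].reshape(-1,3);p=p[(p[:,2]>zmin)&(p[:,2]<zmax)]
    if len(p)<4: print(n,len(p));continue
    m=p.mean(0);w,V=np.linalg.eigh(np.cov(p[:,:2].T));a=V[:,1]
    r=(p[:,:2]-m[:2])@a; mid=m[:2]+a*(r.max()+r.min())/2
    print(n,len(p),m.round(),'mid',mid.round(),'len',round(np.ptp(r)),'ang from y',np.degrees(np.arctan2(-a[0],a[1])).round(1) if a[1]>0 else np.degrees(np.arctan2(a[0],-a[1])).round(1))
E
```

```text
A 176 [610. 306. 116.] mid [611. 308.] len 90 ang from y -15.3
B 191 [445. 216. 115.] mid [446. 218.] len 91 ang from y -22.2
S 113 [470. 411.  75.] mid [471. 412.] len 63 ang from y -31.6
jar 332 [587. 476.  70.] mid [588. 476.] len 57 ang from y -8.6
highbar 768 [626.  -0. 139.] mid [626.  -2.] len 235 ang from y -9.1
hs 214 [556. -56. 139.] mid [557. -56.] len 56 ang from y 31.6
hpeg 142 [582.  71. 130.] mid [581.  71.] len 101 ang from y 78.8
lowbar 936 [ 605. -289.   99.] mid [ 603. -305.] len 272 ang from y -6.3
ls 209 [ 570. -195.   99.] mid [ 570. -196.] len 62 ang from y 5.3
lpeg1 150 [ 562. -294.   90.] mid [ 557. -293.] len 100 ang from y 77.9
lpeg2 201 [ 553. -394.   92.] mid [ 540. -392.] len 105 ang from y 78.2
tj1 291 [734.  40. 124.] mid [734.  40.] len 78 ang from y 2.5
tj2 0
```

View pics/topcrop.png

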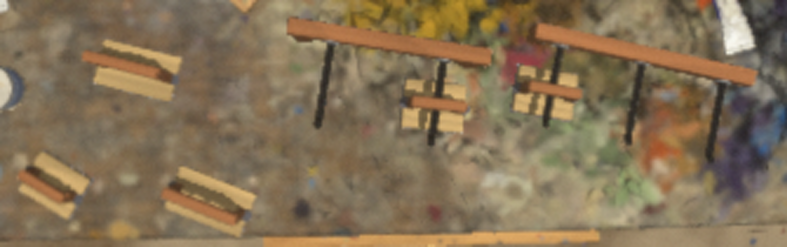

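```bash
cat >> h.py <<'E'
def to(x,y,z,yaw):
    "shift (cm) in tool axes and turn (deg about tool z) to put TCP at x,y,z, tool pointing down, tool y at yaw deg in world"
    s=bot.observe();T=R.from_rotvec(s['orientation']);t=np.radians(yaw)
    G=R.from_matrix(np.array([[-np.sin(t),np.cos(t),0],[np.cos(t),np.sin(t),0],[0,0,-1]]).T) if 0 else R.from_matrix(np.column_stack([[-np.sin(t)*1.,np.cos(t),0],[np.cos(t),np.sin(t),0],[0,0,-1]]))
    return (T.inv().apply(np.array([x,y,z])-s['position'])/10).round(2).tolist(), np.degrees((T.inv()*G).as_rotvec()).round(1).tolist()
E
python3 - <<'E'
from h import *
im,d,c=load('top0');W=cloud(d,c)
def fit(u0,u1,v0,v1,z0,z1):
    p=W[v0:v1,u0:u1].reshape(-1,3);p=p[(p[:,2]>z0)&(p[:,2]<z1)]
    (cx,cy),(w,h),a=cv2.minAreaRect(p[:,:2].astype(np.float32)); return len(p),np.round([cx,cy,w,h,a],1),p[:,2].mean().round(1)
print('low bar',fit(345,452,190,212,94,120),fit(380,452,195,226,94,120))
print('high bar',fit(240,336,185,216,134,150))
# low-rail pixels mask: bar near line
p=W[185:230,340:455].reshape(-1,3);p=p[(p[:,2]>95)&(p[:,2]<106)]
p=p[p[:,0]>595-(p[:,1]+305)*-0.21-18]
print('lowbar',cv2.minAreaRect(p[:,:2].astype(np.float32)))
for n,b in dict(hs=(296,326,216,243),ls=(344,374,212,238)).items():
    q=W[b[2]:b[3],b[0]:b[1]].reshape(-1,3)
    print(n,[ (np.round(q[(q[:,2]>z)][:, :].min(0)),np.round(q[q[:,2]>z].max(0))) for z in (20,133 if n=='hs' else 94)])
q=W[85:150,200:310].reshape(-1,3);print('lamp',q[q[:,2]>160].min(0),q[q[:,2]>160].max(0))
print(to(557,-56,260,-9))
E
```

```text
low bar (494, array([ 610.4, -283.7,  222.8,   35.4,   76.7]), np.float64(99.9)) (502, array([ 599.5, -343.9,  193.6,   28.5,   77.2]), np.float64(99.8))
high bar (669, array([622. ,  -1.4, 234.7,  34.8,  79.9]), np.float64(139.9))
lowbar ((608.2623291015625, -306.53564453125), (267.66314697265625, 29.021732330322266), 76.70164489746094)
hs [(array([522., -97.,  20.]), array([598., -19., 152.])), (array([532., -88., 134.]), array([577., -25., 152.]))]
ls [(array([ 533., -241.,   21.]), array([ 608., -158.,  112.])), (array([ 533., -228.,   94.]), array([ 583., -165.,  112.]))]
lamp [743.30099013 -31.95447244 160.41189064] [924.31061332 169.62295339 381.76545292]
([49.55, -38.9, -2.15], [-0.1, -0.0, -59.0])
```

Emit:
{"api": "move_arm", "payload": {"motion": [[[49.5, -38.9, -4], [0, 0, -59], 1], [[49.5, -38.9, -4], [0, 0, -59], 1], [[49.5, -38.9, -4], [0, 0, -59], 1], [[49.5, -38.9, -4], [0, 0, -59], 1], [[49.5, -38.9, -4], [0, 0, -59], 1], [[49.5, -38.9, -4], [0, 0, -59], 1], [[49.5, -38.9, -4], [0, 0, -59], 1], [[49.5, -38.9, -4], [0, 0, -59], 1], [[49.5, -38.9, -4], [0, 0, -59], 1], [[49.5, -38.9, -4], [0, 0, -59], 1]]}}

```text
clock: 1.35
position: [554.3, -60.1, 278.3]
orientation: [2.389, 2.04, -0.001]
force: [0.3, -0.6, 0.6]
finger_gap: 88.1
grip_force: 0.0
```

Emit:
{"api": "move_arm", "payload": {"motion": [[[0, 0, 0], [0, 0, 0], 1], [[0, 0, 0], [0, 0, 0], 1], [[0, 0, 0], [0, 0, 0], 1], [[0, 0, 0], [0, 0, 0], 1]]}}

```text
clock: 1.85
position: [553.3, -63.2, 278.2]
orientation: [2.391, 2.037, -0.001]
force: [0.3, 0.5, 0.5]
finger_gap: 88.0
grip_force: 0.0
```

```bash
python3 - <<'E'
from h import *
im,d,c=snap('wrist','w1'); s=bot.observe(); print(s['position'],s['clock'],to(557,-56,260,-9))
Rm=cv2.Rodrigues(np.array(c['rvec'],float))[0];print('cam',-Rm.T@np.array(c['tvec']).ravel(),Rm[2])
E
```

```text
[553.43321533 -62.87813426 278.29776842] 1.9 ([0.74, 0.24, 1.83], [-0.0, 0.0, -0.1])
cam [564.36850149   2.84826169 422.96552676] [-0.04182427 -0.2589007  -0.96499801]
```

View pics/w1.png

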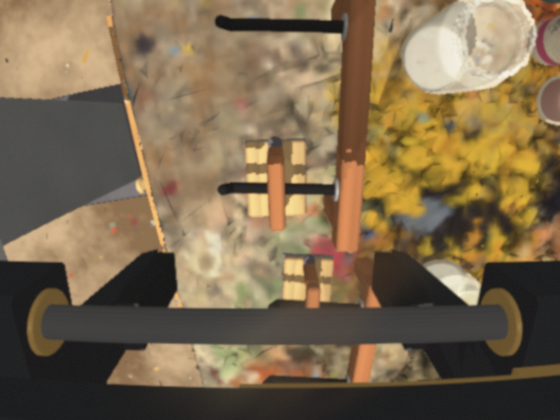

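```bash
cat >> h.py <<'E'
def bar(fn,u0,u1,v0,v1,z0,z1):
    im,d,c=load(fn);p=cloud(d,c)[v0:v1,u0:u1].reshape(-1,3);p=p[(p[:,2]>z0)&(p[:,2]<z1)]
    (cx,cy),(w,h),a=cv2.minAreaRect(p[:,:2].astype(np.float32))
    m=np.median(p,0);_,V=np.linalg.eigh(np.cov(p[:,:2].T));a=V[:,1]*np.sign(V[1,1])
    return len(p),np.round([cx,cy,w,h],1),'z',np.percentile(p[:,2],[5,50,95]).round(1),'yaw',np.degrees(np.arctan2(-a[0],a[1])).round(1)
E
python3 - <<'E'
from h import *
print(bar('w1',262,292,125,240,138,160)); print(bar('w1',262,292,125,240,141,160))
print('peg0',bar('w1',230,336,8,45,125,133),'peg1',bar('w1',235,262,175,200,125,133))
print('rail',bar('w1',335,375,0,250,136,145))
E
```

```text
(1320, array([556.1, -58.5,  64.2,  14. ]), 'z', array([141.2, 144.2, 145.7]), 'yaw', np.float64(-7.4))
(1266, array([556.1, -58.2,  63.7,  13.9]), 'z', array([141.9, 144.2, 145.8]), 'yaw', np.float64(-7.4))
peg0 (1379, array([581.6,  69.8,  10. ,  81.7]), 'z', array([125.7, 128. , 129.6]), 'yaw', np.float64(80.0)) peg1 (298, array([532.9, -52.7,   9.5,  22.3]), 'z', array([125.6, 128. , 129.5]), 'yaw', np.float64(80.0))
rail (6108, array([625.2, -20.1, 196.5,  20.6]), 'z', array([137.1, 138.6, 139.9]), 'yaw', np.float64(-10.1))
```

```bash
python3 - <<'E'
from h import *
print(to(553.4,-77.8,180,-7.4))
E
```

```text
([-1.47, 0.23, 9.83], [-0.0, 0.0, -1.7])
```

Emit:
{"api": "move_arm", "payload": {"motion": [[[-1.5, 0.2, 3], [0, 0, -1.7], 0.5], [[-1.5, 0.2, 6], [0, 0, -1.7], 0.5], [[-1.5, 0.2, 9], [0, 0, -1.7], 0.5], [[-1.5, 0.2, 9.8], [0, 0, -1.7], 0.5], [[-1.5, 0.2, 9.8], [0, 0, -1.7], 0.5], [[-1.5, 0.2, 9.8], [0, 0, -1.7], 0.5]]}}

```text
clock: 2.65
position: [554.3, -76.9, 181.6]
orientation: [2.358, 2.074, 0.002]
force: [0.3, -0.0, -0.5]
finger_gap: 44.0
grip_force: 0.0
```

```bash
python3 - <<'E'
from h import *
print(to(553.4,-77.8,120,-7.4))
E
```

```text
([-0.1, -0.09, 6.16], [0.1, 0.0, 0.1])
```

Good. Descend, grip, then lift by 14 mm.

Emit:
{"api": "move_arm", "payload": {"motion": [[[-0.1, -0.1, 3], [0, 0, 0], 0.5], [[-0.1, -0.1, 5], [0, 0, 0], 0.5], [[-0.1, -0.1, 6.1], [0, 0, 0], 0.5], [[-0.1, -0.1, 6.1], [0, 0, 0], 0.5], [[-0.1, -0.1, 6.1], [0, 0, 0], 0], [[-0.1, -0.1, 6.1], [0, 0, 0], 0], [[-0.1, -0.1, 6.1], [0, 0, 0], 0], [[-0.1, -0.1, 6.1], [0, 0, 0], 0], [[-0.1, -0.1, 6.1], [0, 0, 0], 0], [[-0.1, -0.1, 6.1], [0, 0, 0], 0]]}}

```text
clock: 3.9
position: [552.5, -77.7, 119.6]
orientation: [2.358, 2.075, 0.0]
force: [-0.9, 0.1, 3.3]
finger_gap: 13.5
grip_force: 30.0
```

Emit:
{"api": "move_arm", "payload": {"motion": [[[0, 0, -0.5], [0, 0, 0], 0], [[0, 0, -1], [0, 0, 0], 0], [[0, 0, -1.5], [0, 0, 0], 0], [[0, 0, -1.5], [0, 0, 0], 0]]}}

```text
clock: 4.4
position: [552.6, -77.7, 134.8]
orientation: [2.358, 2.075, 0.001]
force: [0.9, -0.1, -2.8]
finger_gap: 13.6
grip_force: 30.0
```

```bash
python3 - <<'E'
from h import *
snap('wrist','w2');print(to(556-85*.985-3,-77.8+85*.174,135,-8))
E
```

```text
([0.4, -8.43, -0.05], [0.0, 0.0, 0.7])
```

View pics/w2.png

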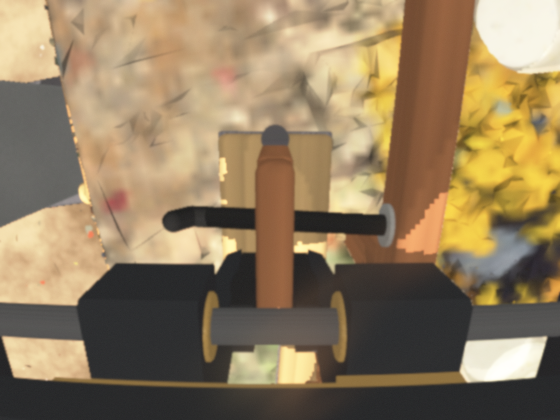

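Emit:
{"api": "move_arm", "payload": {"motion": [[[0.1, -3, 0], [0, 0, 0], 0], [[0.3, -6, 0], [0, 0, 0.7], 0], [[0.4, -9.5, 0], [0, 0, 0.7], 0], [[0.4, -9.5, 0], [0, 0, 0.7], 0], [[0.4, -9.5, 0], [0, 0, 0.7], 0]]}}

```text
clock: 5.08
position: [459.6, -61.8, 134.6]
orientation: [2.37, 2.06, 0.002]
force: [0.6, 0.4, -2.4]
finger_gap: 13.6
grip_force: 30.0
```

```bash
python3 - <<'E'
from h import *
y=np.array([.22,.9755]);x=np.array([.9755,-.22])
p=np.array([526.5,-390.5])-100*x-20*y;print(p,to(*p,140,-12.7),bot.observe()['finger_gap'])
E
```

```text
[ 424.55 -388.01] ([-32.8, 1.08, -0.54], [0.1, -0.0, 4.7]) 13.571125185712757
```

Emit:
{"api": "move_arm", "payload": {"motion": [[[-4, 0, -0.5], [0, 0, 0.6], 0], [[-8, 0, -0.5], [0, 0, 1.2], 0], [[-12, 0.2, -0.5], [0, 0, 1.8], 0], [[-16, 0.4, -0.5], [0, 0, 2.4], 0], [[-20, 0.6, -0.5], [0, 0, 3], 0], [[-24, 0.8, -0.5], [0, 0, 3.6], 0], [[-28, 1, -0.5], [0, 0, 4.2], 0], [[-32.8, 1.1, -0.5], [0, 0, 4.7], 0], [[-32.8, 1.1, -0.5], [0, 0, 4.7], 0], [[-32.8, 1.1, -0.5], [0, 0, 4.7], 0]]}}

```text
clock: 6.32
position: [424.4, -387.9, 139.1]
orientation: [-2.454, -1.962, -0.001]
force: [0.5, 0.8, -3.1]
finger_gap: 13.7
grip_force: 30.0
```

```bash
python3 - <<'E'
from h import *
snap('wrist','w3');print(bot.observe()['finger_gap'])
E
```

```text
13.269787858042589
```

View pics/w3.png

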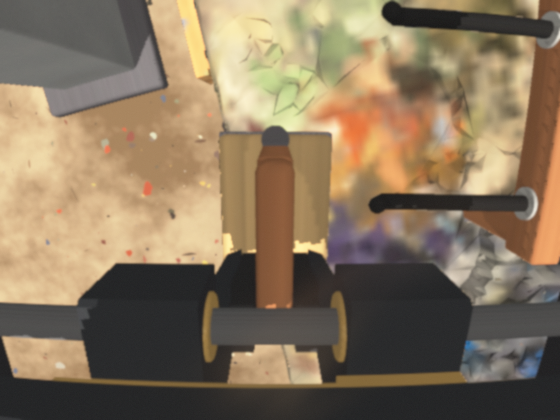

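```bash
python3 - <<'E'
from h import *
print('peg2',bar('w3',370,525,190,218,80,93),bar('w3',370,525,190,218,80,110));print('peg1',bar('w3',388,535,0,32,80,93));print('rail',bar('w3',515,560,0,260,95,105))
print('bar',bar('w3',250,300,125,300,145,175))
E
```

```text
peg2 (2466, array([ 530.1, -390.4,   17.6,   99.7]), 'z', array([84.3, 87.9, 89.6]), 'yaw', np.float64(75.8)) (2722, array([ 529.6, -390.7,   17.6,  100.4]), 'z', array([84.4, 88.1, 96. ]), 'yaw', np.float64(76.1))
peg1 (2548, array([ 548.3, -294.4,   10.3,   83.4]), 'z', array([85.1, 88. , 89.7]), 'yaw', np.float64(77.9))
rail (2679, array([ 590.9, -384.4,  107.4,   20. ]), 'z', array([95.6, 98.3, 99.6]), 'yaw', np.float64(-7.8))
bar (5933, array([ 431.6, -364.4,   55.4,   20.4]), 'z', array([155.9, 163.3, 164.7]), 'yaw', np.float64(-12.7))
```

Emit:
{"api": "move_arm", "payload": {"motion": [[[0, 0, 2.5], [0, 0, 0], 0], [[0, 0, 4.4], [0, 0, 0], 0], [[0, 0, 4.4], [0, 0, 0], 0], [[0, 2, 4.4], [0, 0, 0], 0], [[0, 4, 4.4], [0, 0, 0], 0], [[0, 6, 4.4], [0, 0, 0], 0], [[0, 8, 4.4], [0, 0, 0], 0], [[0, 9.9, 4.4], [0, 0, 0], 0], [[0, 9.9, 4.4], [0, 0, 0], 0], [[0, 9.9, 4.4], [0, 0, 0], 0]]}}

```text
clock: 7.62
position: [519.5, -409.6, 95.4]
orientation: [-2.453, -1.962, 0.001]
force: [-0.1, 0.9, -1.7]
finger_gap: 13.7
grip_force: 30.0
```

```bash
python3 - <<'E'
from h import *
snap('wrist','w4');print(bot.observe()['position'],bar('w4',250,300,125,300,105,135))
E
```

```text
[ 519.33327383 -409.74585047   95.40309598] (5802, array([ 525.6, -385.8,   54.5,   20. ]), 'z', array([115.5, 119.6, 121.1]), 'yaw', np.float64(-12.6))
```

View pics/w4.png

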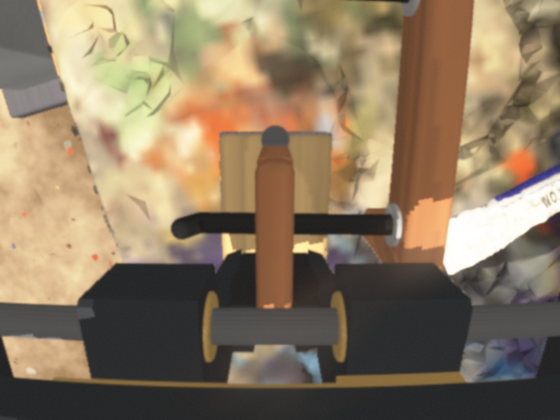

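Peg passes under the bar at row 222, col 275, well threaded. Lower, release, retreat.

Emit:
{"api": "move_arm", "payload": {"motion": [[[0, 0, 0.7], [0, 0, 0], 0], [[0, 0, 1.4], [0, 0, 0], 0], [[0, 0, 1.5], [0, 0, 0], 0], [[0, 0, 1.5], [0, 0, 0], 0]]}}

```text
clock: 8.18
position: [520.1, -409.7, 80.1]
orientation: [-2.453, -1.962, 0.0]
force: [0.5, -1.0, -2.9]
finger_gap: 13.6
grip_force: 30.0
```

Emit:
{"api": "move_arm", "payload": {"motion": [[[0, 0, 0], [0, 0, 0], 0.45], [[0, 0, 0], [0, 0, 0], 0.45], [[0, 0, 0], [0, 0, 0], 0.45], [[0, 0, -3], [0, 0, 0], 0.45], [[0, 0, -6], [0, 0, 0], 0.45], [[0, 0, -11], [0, 0, 0], 0.45], [[0, 0, -16], [0, 0, 0], 0.45], [[0, 0, -16], [0, 0, 0], 0.45], [[0, 0, -16], [0, 0, 0], 0.45]]}}

```text
clock: 9.3
position: [520.0, -409.6, 239.8]
orientation: [-2.453, -1.962, 0.001]
force: [-1.1, 0.4, -0.8]
finger_gap: 39.4
grip_force: 0.0
```

```bash
python3 - <<'E'
from h import *
im,d,c=snap('wrist','w5');W=cloud(d,c);p=W.reshape(-1,3)
m=(abs(p[:,0]-528)<40)&(abs(p[:,1]+385)<45)&(p[:,2]>99)&(p[:,2]<112);print(p[m].mean(0),m.sum(),np.ptp(p[m],0))
snap('top','t1')
print('A',bar('t1',155,208,198,232,105,125),'B',bar('t1',188,240,250,290,105,125),'S',bar('t1',128,165,245,280,68,85))
print(to(471,412,260,-31.6))
E
```

```text
[ 525.55517354 -389.05017973  104.00441482] 1316 [25.12878735 62.84036481  6.7630046 ]
A (169, array([610.6, 307.8,  89. ,  13.9]), 'z', array([111.4, 116.8, 121.4]), 'yaw', np.float64(-15.1)) B (183, array([444.8, 218.3,  90.1,  14.6]), 'z', array([109.9, 115.9, 119.8]), 'yaw', np.float64(-22.4)) S (99, array([470.2, 413.1,  62. ,  12.4]), 'z', array([70.9, 76.1, 80.8]), 'yaw', np.float64(-31.3))
([79.05, -22.8, -1.99], [-0.2, -0.0, 18.9])
```

Emit:
{"api": "move_arm", "payload": {"motion": [[[40, -11, -2], [0, 0, 9], 0.6], [[40, -11, -2], [0, 0, 9], 0.6], [[40, -11, -2], [0, 0, 9], 0.6], [[40, -11, -2], [0, 0, 9], 0.6], [[40, -11, -2], [0, 0, 9], 0.6], [[40, -11, -2], [0, 0, 9], 0.6], [[40, -11, -2], [0, 0, 9], 0.6], [[40, -11, -2], [0, 0, 9], 0.6]]}}

```text
clock: 10.4
position: [500.2, 8.4, 259.6]
orientation: [-2.593, -1.771, 0.001]
force: [-0.9, -1.1, -0.5]
finger_gap: 52.5
grip_force: 0.0
```

```bash
python3 - <<'E'
from h import *
print(to(460,395,230,-31.4))
E
```

```text
([34.55, -17.81, 3.02], [-0.1, -0.0, 10.1])
```

Emit:
{"api": "move_arm", "payload": {"motion": [[[34.5, -17.8, 3], [0, 0, 10.1], 0.6], [[34.5, -17.8, 3], [0, 0, 10.1], 0.6], [[34.5, -17.8, 3], [0, 0, 10.1], 0.6], [[34.5, -17.8, 3], [0, 0, 10.1], 0.6], [[34.5, -17.8, 3], [0, 0, 10.1], 0.6], [[34.5, -17.8, 3], [0, 0, 10.1], 0.6], [[34.5, -17.8, 3], [0, 0, 10.1], 0.6], [[34.5, -17.8, 3], [0, 0, 10.1], 0.6], [[34.5, -17.8, 3], [0, 0, 10.1], 0.6], [[34.5, -17.8, 3], [0, 0, 10.1], 0.6]]}}

```text
clock: 11.65
position: [464.6, 388.7, 230.4]
orientation: [2.746, 1.523, -0.0]
force: [0.7, -0.3, 1.3]
finger_gap: 53.0
grip_force: 0.0
```

```bash
cat >> h.py <<'E'
def find(cam,fn,xc,yc,r,z0,z1):
    im,d,c=snap(cam,fn);p=cloud(d,c).reshape(-1,3)
    p=p[(np.hypot(p[:,0]-xc,p[:,1]-yc)<r)&(p[:,2]>z0)&(p[:,2]<z1)]
    (cx,cy),(w,h),a=cv2.minAreaRect(p[:,:2].astype(np.float32));_,V=np.linalg.eigh(np.cov(p[:,:2].T));a=V[:,1]*np.sign(V[1,1])
    yaw=np.degrees(np.arctan2(-a[0],a[1]));print(fn,len(p),np.round([cx,cy,w,h,yaw],1),np.percentile(p[:,2],[5,50,95]).round(1));return np.array([cx,cy]),a,yaw
E
python3 - <<'E'
from h import *
c,a,yaw=find('wrist','w6',470,412,60,66,85)
g=c-20*a;print(g,bot.observe()['position'],to(*g,49,yaw))
E
```

```text
w6 1206 [469.4 412.1  63.6  14.1 -30.9] [72.5 75.5 77. ]
[459.1695378  394.93666199] [464.32152334 389.09732711 230.44985491] ([0.23, -0.76, 18.14], [0.1, 0.0, -1.1])
```

Emit:
{"api": "move_arm", "payload": {"motion": [[[0.2, -0.8, 5], [0, 0, -1.1], 0.6], [[0.2, -0.8, 10], [0, 0, -1.1], 0.6], [[0.2, -0.8, 14], [0, 0, -1.1], 0.6], [[0.2, -0.8, 17], [0, 0, -1.1], 0.6], [[0.2, -0.8, 18.1], [0, 0, -1.1], 0.6], [[0.2, -0.8, 18.1], [0, 0, -1.1], 0.6], [[0.2, -0.8, 18.1], [0, 0, -1.1], 0], [[0.2, -0.8, 18.1], [0, 0, -1.1], 0], [[0.2, -0.8, 18.1], [0, 0, -1.1], 0], [[0.2, -0.8, 18.1], [0, 0, -1.1], 0]]}}

```text
clock: 12.95
position: [457.7, 397.0, 49.6]
orientation: [2.73, 1.554, 0.001]
force: [1.6, 0.3, -0.0]
finger_gap: 15.1
grip_force: 0.4
```

Emit:
{"api": "move_arm", "payload": {"motion": [[[0, 0, 0], [0, 0, 0], 0], [[0, 0, 0], [0, 0, 0], 0], [[0, 0, -2], [0, 0, 0], 0], [[0, 0, -6], [0, 0, 0], 0], [[0, 0, -10], [0, 0, 0], 0], [[0, 0, -14], [0, 0, 0], 0], [[0, 0, -18], [0, 0, 0], 0], [[0, 0, -20], [0, 0, 0], 0], [[0, 0, -20], [0, 0, 0], 0]]}}

```text
clock: 14.08
position: [457.9, 397.7, 251.7]
orientation: [-2.729, -1.554, -0.006]
force: [0.4, 0.0, -2.4]
finger_gap: 13.7
grip_force: 29.8
```

```bash
python3 - <<'E'
from h import *
y=np.array([.22,.9755]);x=np.array([.9755,-.22])
p=np.array([548.5,-293.8])-110*x-20*y;print(p,to(430,20,250,-22))
s=bot.observe();find('wrist','w7',470,412,60,s['position'][2]+15,s['position'][2]+32)
E
```

```text
[ 436.795 -289.11 ] ([-33.91, 16.88, 0.07], [0.1, -0.2, -8.7])
w7 7294 [472.4 412.8  56.3  40.5 -31.7] [270.6 277.6 279.6]
```

Emit:
{"api": "move_arm", "payload": {"motion": [[[-4, 2, 0], [0, 0, -1], 0], [[-8, 4, 0], [0, 0, -2], 0], [[-12, 6, 0], [0, 0, -3], 0], [[-16, 8, 0], [0, 0, -4], 0], [[-20, 10, 0], [0, 0, -5], 0], [[-24, 12, 0], [0, 0, -6], 0], [[-28, 14, 0], [0, 0, -7], 0], [[-32, 16, 0], [0, 0, -8], 0], [[-34, 17, 0], [0, 0, -9], 0], [[-34, 17, 0], [0, 0, -9], 0]]}}

```text
clock: 15.38
position: [429.0, 16.2, 248.4]
orientation: [-2.602, -1.758, 0.003]
force: [-0.4, -0.0, -2.1]
finger_gap: 13.5
grip_force: 29.8
```

```bash
python3 - <<'E'
from h import *
print(to(436.8,-289.1,160,-12.7),bot.observe()['finger_gap'])
E
```

```text
([-28.02, 12.13, 8.85], [-0.1, 0.1, -9.2]) 13.457778734523405
```

Emit:
{"api": "move_arm", "payload": {"motion": [[[-4, 1.7, 0], [0, 0, -1.3], 0], [[-8, 3.5, 0], [0, 0, -2.6], 0], [[-12, 5.2, 0], [0, 0, -3.9], 0], [[-16, 6.9, 1], [0, 0, -5.2], 0], [[-20, 8.7, 3], [0, 0, -6.5], 0], [[-24, 10.4, 5], [0, 0, -7.8], 0], [[-28, 12.1, 7], [0, 0, -9.2], 0], [[-28, 12.1, 8.8], [0, 0, -9.2], 0], [[-28, 12.1, 8.8], [0, 0, -9.2], 0], [[-28, 12.1, 8.8], [0, 0, -9.2], 0]]}}

```text
clock: 16.62
position: [439.8, -285.7, 161.7]
orientation: [-2.448, -1.969, -0.001]
force: [0.6, 0.7, -1.7]
finger_gap: 13.5
grip_force: 29.9
```

```bash
python3 - <<'E'
from h import *
s=bot.observe();print(s['position'],s['finger_gap'])
snap('wrist','w8');z=s['position'][2]
print('bar',bar('w8',250,300,125,300,z+15,z+32))
p=np.array([436.8,-289.1]);x=np.array([.9755,-.22]);print(to(*p,94.5,-12.7),to(*(p+110*x),94.5,-12.7))
E
```

```text
[ 439.82730825 -285.67813833  161.66183587] 13.482471299587624
bar (5627, array([ 446.6, -262.3,   53.8,   19.1]), 'z', array([183.7, 187.6, 188.9]), 'yaw', np.float64(-12.9))
([-0.37, -0.24, 6.75], [0.1, -0.0, 0.3]) ([-0.43, 10.75, 6.76], [0.1, -0.0, 0.3])
```

View pics/w8.png

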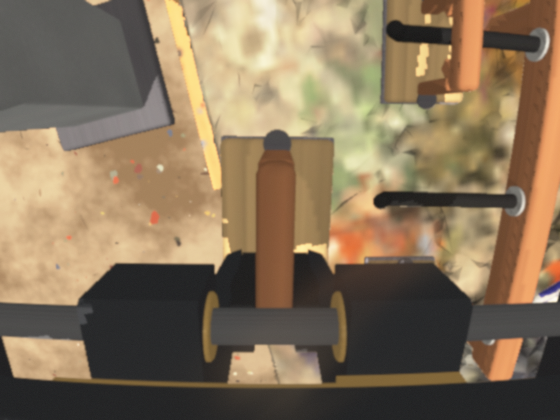

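Emit:
{"api": "move_arm", "payload": {"motion": [[[-0.4, 0, 3], [0, 0, 0.3], 0], [[-0.4, 0, 6], [0, 0, 0.3], 0], [[-0.4, 0, 6.8], [0, 0, 0.3], 0], [[-0.4, 0, 6.8], [0, 0, 0.3], 0], [[-0.4, 2.5, 6.8], [0, 0, 0.3], 0], [[-0.4, 5, 6.8], [0, 0, 0.3], 0], [[-0.4, 7.5, 6.8], [0, 0, 0.3], 0], [[-0.4, 10, 6.8], [0, 0, 0.3], 0], [[-0.4, 10.6, 6.8], [0, 0, 0.3], 0], [[-0.4, 10.6, 6.8], [0, 0, 0.3], 0]]}}

```text
clock: 17.92
position: [541.5, -313.9, 94.0]
orientation: [2.455, 1.96, 0.0]
force: [-0.2, -0.4, -1.9]
finger_gap: 14.0
grip_force: 29.9
```

```bash
python3 - <<'E'
from h import *
s=bot.observe();print(s['position'],s['finger_gap'],s['force'])
snap('wrist','w9');z=s['position'][2]
print('bar',bar('w9',250,300,125,300,z+15,z+32));print('peg',bar('w9',180,250,190,245,80,93),bar('w9',300,385,190,245,80,93))
E
```

```text
[ 541.46018577 -313.94467897   93.98126341] 14.008404065390264 [-0.15344078 -0.40438584 -1.91875073]
bar (5605, array([ 548.1, -290.3,   53.5,   19.1]), 'z', array([116. , 119.8, 121.2]), 'yaw', np.float64(-13.3))
peg (1276, array([ 521.3, -287.7,   10.3,   29.7]), 'z', array([84.7, 88.2, 91.6]), 'yaw', np.float64(73.6)) (1869, array([ 576.2, -300.8,   10.3,   38.7]), 'z', array([84.6, 87.9, 89.4]), 'yaw', np.float64(76.1))
```

Emit:
{"api": "move_arm", "payload": {"motion": [[[0, 0, 0.7], [0, 0, 0], 0], [[0, 0, 1.4], [0, 0, 0], 0], [[0, 0, 1.6], [0, 0, 0], 0], [[0, 0, 1.6], [0, 0, 0], 0], [[0, 0, 1.6], [0, 0, 0], 0.45], [[0, 0, 1.6], [0, 0, 0], 0.45], [[0, 0, 1.6], [0, 0, 0], 0.45], [[0, 0, -2], [0, 0, 0], 0.45], [[0, 0, -7], [0, 0, 0], 0.45], [[0, 0, -13], [0, 0, 0], 0.45]]}}

```text
clock: 19.23
position: [540.8, -313.6, 224.0]
orientation: [-2.454, -1.959, 0.001]
force: [0.9, -0.6, -0.5]
finger_gap: 39.8
grip_force: 0.0
```

```bash
python3 - <<'E'
from h import *
find('wrist','w10',546,-294,42,99,112)
find('top','t2',610,307,60,105,125)
print('B',bar('t2',170,260,240,292,105,125))
print(to(470,20,250,-20))
E
```

```text
w10 1510 [ 543.7 -296.6   52.5   53.6  -13.2] [101.1 104.1 105.8]
t2 169 [610.4 307.4  89.3  13.8 -15.2] [112.6 116.8 121. ]
B (181, array([444.9, 217.8,  89.7,  14.3]), 'z', array([112.1, 116.2, 120. ]), 'yaw', np.float64(-22.7))
([31.04, -14.77, -2.22], [0.7, 0.1, 7.2])
```

Emit:
{"api": "move_arm", "payload": {"motion": [[[31, -14.8, -2.5], [0, 0, 7.2], 0.6], [[31, -14.8, -2.5], [0, 0, 7.2], 0.6], [[31, -14.8, -2.5], [0, 0, 7.2], 0.6], [[31, -14.8, -2.5], [0, 0, 7.2], 0.6], [[31, -14.8, -2.5], [0, 0, 7.2], 0.6], [[31, -14.8, -2.5], [0, 0, 7.2], 0.6], [[31, -14.8, -2.5], [0, 0, 7.2], 0.6], [[31, -14.8, -2.5], [0, 0, 7.2], 0.6]]}}

```text
clock: 20.32
position: [466.1, 20.0, 248.1]
orientation: [2.574, 1.8, -0.001]
force: [-0.2, 0.0, -0.1]
finger_gap: 52.9
grip_force: 0.0
```

```bash
python3 - <<'E'
from h import *
print(to(436.5,198,250,-22.5))
E
```

```text
([15.7, -8.89, -0.2], [0.0, 0.0, 2.4])
```

Emit:
{"api": "move_arm", "payload": {"motion": [[[15.7, -8.9, 0], [0, 0, 2.4], 0.6], [[15.7, -8.9, 0], [0, 0, 2.4], 0.6], [[15.7, -8.9, 0], [0, 0, 2.4], 0.6], [[15.7, -8.9, 0], [0, 0, 2.4], 0.6], [[15.7, -8.9, 0], [0, 0, 2.4], 0.6]]}}

```text
clock: 20.95
position: [436.8, 197.2, 247.9]
orientation: [2.612, 1.744, -0.002]
force: [0.2, -0.1, 0.9]
finger_gap: 53.1
grip_force: 0.0
```

```bash
python3 - <<'E'
from h import *
c,a,yaw=find('wrist','w11',445,218,65,105,125)
g=c-22*a;print(g,bot.observe()['position'],to(*g,89,yaw))
E
```

```text
w11 1953 [445.2 217.5  90.3  13.9 -22.3] [112.6 114.9 116.3]
[436.84337744 197.11069235] [436.84711957 196.79737374 247.90646281] ([0.05, -0.01, 15.89], [-0.0, 0.1, -0.3])
```

Emit:
{"api": "move_arm", "payload": {"motion": [[[0, 0, 5], [0, 0, -0.3], 0.6], [[0, 0, 10], [0, 0, -0.3], 0.6], [[0, 0, 14], [0, 0, -0.3], 0.6], [[0, 0, 15.9], [0, 0, -0.3], 0.6], [[0, 0, 15.9], [0, 0, -0.3], 0.6], [[0, 0, 15.9], [0, 0, -0.3], 0], [[0, 0, 15.9], [0, 0, -0.3], 0], [[0, 0, 15.9], [0, 0, -0.3], 0], [[0, 0, 15.9], [0, 0, -0.3], 0], [[0, 0, 15.9], [0, 0, -0.3], 0]]}}

```text
clock: 22.25
position: [436.4, 199.1, 89.7]
orientation: [2.606, 1.754, 0.001]
force: [1.5, -1.5, 2.9]
finger_gap: 13.5
grip_force: 30.0
```

Emit:
{"api": "move_arm", "payload": {"motion": [[[0, 0, 0], [0, 0, 0], 0], [[0, 0, 0], [0, 0, 0], 0], [[0, 0, -2], [0, 0, 0], 0], [[0, 0, -6], [0, 0, 0], 0], [[0, 0, -10], [0, 0, 0], 0], [[0, 0, -12], [0, 0, 0], 0], [[0, 0, -12], [0, 0, 0], 0]]}}

```text
clock: 23.12
position: [436.3, 199.3, 209.8]
orientation: [2.606, 1.754, 0.002]
force: [-0.4, 0.8, -3.4]
finger_gap: 13.6
grip_force: 29.9
```

```bash
python3 - <<'E'
from h import *
t=np.radians(10);y=np.array([np.sin(t),np.cos(t)]);x=np.array([np.cos(t),-np.sin(t)])
o=np.array([622.5,-1.5])
m1=o-60*x-65*y;m0=o-60*x+65*y;print(m0,m1)
p=m1-110*x-22*y;print(p,to(*p,200,-10),bot.observe()['finger_gap'])
z=bot.observe()['position'][2];snap('wrist','w12');print(z,bar('w12',250,300,60,300,z+15,z+32))
E
```

```text
[574.69866637  72.93139461] [552.12440327 -55.09361329]
[439.97529053 -57.65808431] ([-23.67, 10.01, 0.97], [0.1, -0.1, -12.1]) 13.57999918283173
209.83809173702622 (7389, array([449.9, 228.4,  68.6,  19.2]), 'z', array([231.6, 234.7, 236.1]), 'yaw', np.float64(-22.0))
```

Emit:
{"api": "move_arm", "payload": {"motion": [[[-4, 1.7, 0], [0, 0, -2], 0], [[-8, 3.4, 0], [0, 0, -4], 0], [[-12, 5.1, 0], [0, 0, -6], 0], [[-16, 6.8, 0], [0, 0, -8], 0], [[-20, 8.5, 0], [0, 0, -10], 0], [[-23.7, 10, 0], [0, 0, -12.1], 0], [[-23.7, 10, 0], [0, 0, -12.1], 0], [[-23.7, 10, 3], [0, 0, -12.1], 0], [[-23.7, 10, 3], [0, 0, -12.1], 0], [[-23.7, 10, 3], [0, 0, -12.1], 0]]}}

```text
clock: 24.42
position: [439.4, -57.3, 179.3]
orientation: [-2.405, -2.02, 0.0]
force: [0.0, 0.9, -2.6]
finger_gap: 13.6
grip_force: 30.0
```

```bash
python3 - <<'E'
from h import *
s=bot.observe();print(s['position'],s['finger_gap'])
z=s['position'][2];im,d,c=snap('wrist','w13');print(bar('w13',250,300,60,300,z+15,z+32))
W=cloud(d,c).reshape(-1,3)
q=W[(W[:,2]>124)&(W[:,2]<142)&(W[:,0]>490)&(W[:,0]<600)&(abs(W[:,1]+55)<25)];print(len(q),cv2.minAreaRect(q[:,:2].astype(np.float32)),q[:,0].min())
print(to(441.6,-57.5,134,-10),to(441.6+108.3,-57.5-19.1,134,-10))
E
```

```text
[439.39136881 -57.33238282 179.34590295] 13.588759377778803
(7294, array([446.4, -26.2,  68.9,  19.1]), 'z', array([199. , 202.2, 204.6]), 'yaw', np.float64(-9.8))
2446 ((553.738525390625, -56.39032745361328), (10.272013664245605, 94.40817260742188), 80.03950500488281) 507.2994059139332
([0.03, 0.17, 4.57], [0.0, -0.0, 0.0]) ([0.02, 11.17, 4.58], [0.0, -0.0, 0.0])
```

View pics/w13.png

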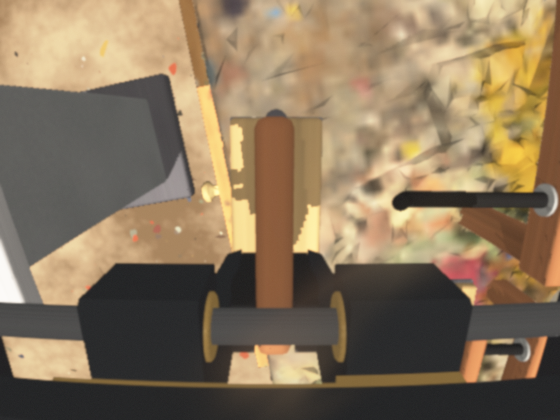

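Emit:
{"api": "move_arm", "payload": {"motion": [[[0, 0, 2.5], [0, 0, 0], 0], [[0, 0, 4.4], [0, 0, 0], 0], [[0, 0, 4.4], [0, 0, 0], 0], [[0, 0.5, 4.4], [0, 0, 0], 0], [[0, 3, 4.4], [0, 0, 0], 0], [[0, 5.5, 4.4], [0, 0, 0], 0], [[0, 8, 4.4], [0, 0, 0], 0], [[0, 10.5, 4.4], [0, 0, 0], 0], [[0, 11.2, 4.4], [0, 0, 0], 0], [[0, 11.2, 4.4], [0, 0, 0], 0]]}}

```text
clock: 25.72
position: [549.8, -77.5, 135.7]
orientation: [2.407, 2.019, 0.0]
force: [-0.5, -0.6, -3.4]
finger_gap: 13.9
grip_force: 30.0
```

```bash
python3 - <<'E'
from h import *
s=bot.observe();print(s['position'],s['finger_gap'],s['force'])
z=s['position'][2];im,d,c=snap('wrist','w14');print(bar('w14',250,300,60,300,z+15,z+32))
print('peg',bar('w14',180,250,180,245,120,133),bar('w14',305,385,180,245,120,133))
E
```

```text
[549.78682247 -77.51594443 135.70201304] 13.905407142582972 [-0.45684508 -0.56956246 -3.4073591 ]
(7293, array([556.2, -46.1,  68.7,  19.3]), 'z', array([155.3, 158.5, 161. ]), 'yaw', np.float64(-9.9))
peg (1369, array([528.1, -52. ,  10.1,  30. ]), 'z', array([124.7, 128.1, 131.5]), 'yaw', np.float64(77.9)) (1765, array([586. , -64.7,  15.1,  39. ]), 'z', array([124.1, 127.9, 129.3]), 'yaw', np.float64(79.4))
```

Emit:
{"api": "move_arm", "payload": {"motion": [[[0, 0, 0.7], [0, 0, 0], 0], [[0, 0, 1.4], [0, 0, 0], 0], [[0, 0, 1.6], [0, 0, 0], 0], [[0, 0, 1.6], [0, 0, 0], 0], [[0, 0, 1.6], [0, 0, 0], 0.45], [[0, 0, 1.6], [0, 0, 0], 0.45], [[0, 0, 1.6], [0, 0, 0], 0.45], [[0, 0, -2], [0, 0, 0], 0.45], [[0, 0, -7], [0, 0, 0], 0.45], [[0, 0, -12], [0, 0, 0], 0.45]]}}

```text
clock: 27.02
position: [549.6, -77.5, 256.7]
orientation: [-2.406, -2.019, 0.0]
force: [0.5, -0.3, -0.3]
finger_gap: 39.8
grip_force: 0.0
```

```bash
python3 - <<'E'
from h import *
find('wrist','w15',553,-56,48,141,152)
c,a,yaw=find('top','t3',610,307,65,105,125);g=c-20*a
print(to(*g,250,yaw))
E
```

```text
w15 2214 [553.1 -57.6  91.1  13.8 -10. ] [142.  144.2 145.6]
t3 169 [610.5 307.4  89.   13.9 -15.2] [112.3 116.9 120.7]
([36.91, -1.24, 1.09], [0.6, -0.1, 5.2])
```

Emit:
{"api": "move_arm", "payload": {"motion": [[[36.9, -1.2, 0.5], [0, 0, 5.2], 0.6], [[36.9, -1.2, 0.5], [0, 0, 5.2], 0.6], [[36.9, -1.2, 0.5], [0, 0, 5.2], 0.6], [[36.9, -1.2, 0.5], [0, 0, 5.2], 0.6], [[36.9, -1.2, 0.5], [0, 0, 5.2], 0.6], [[36.9, -1.2, 0.5], [0, 0, 5.2], 0.6], [[36.9, -1.2, 0.5], [0, 0, 5.2], 0.6], [[36.9, -1.2, 0.5], [0, 0, 5.2], 0.6], [[36.9, -1.2, 0.5], [0, 0, 5.2], 0.6]]}}

```text
clock: 28.25
position: [602.6, 285.6, 250.0]
orientation: [2.497, 1.904, -0.002]
force: [1.4, -0.4, 0.2]
finger_gap: 52.9
grip_force: 0.0
```

```bash
python3 - <<'E'
from h import *
c,a,yaw=find('wrist','w16',610,307,65,105,125)
g=c-20*a;print(g,bot.observe()['position'],to(*g,89,yaw))
E
```

```text
w16 1949 [610.1 307.2  89.7  13.5 -14.8] [112.9 115.5 116.8]
[605.01033053 287.87980614] [602.63839383 285.72489936 250.18478944] ([0.29, 0.17, 16.12], [0.0, 0.1, -0.5])
```

Emit:
{"api": "move_arm", "payload": {"motion": [[[0.3, 0.2, 5], [0, 0, -0.5], 0.6], [[0.3, 0.2, 10], [0, 0, -0.5], 0.6], [[0.3, 0.2, 14], [0, 0, -0.5], 0.6], [[0.3, 0.2, 16.1], [0, 0, -0.5], 0.6], [[0.3, 0.2, 16.1], [0, 0, -0.5], 0.6], [[0.3, 0.2, 16.1], [0, 0, -0.5], 0], [[0.3, 0.2, 16.1], [0, 0, -0.5], 0], [[0.3, 0.2, 16.1], [0, 0, -0.5], 0], [[0.3, 0.2, 16.1], [0, 0, -0.5], 0], [[0.3, 0.2, 16.1], [0, 0, -0.5], 0]]}}

```text
clock: 29.55
position: [605.3, 290.3, 89.7]
orientation: [2.487, 1.918, 0.001]
force: [0.6, 0.2, 2.0]
finger_gap: 13.5
grip_force: 30.0
```

Emit:
{"api": "move_arm", "payload": {"motion": [[[0, 0, 0], [0, 0, 0], 0], [[0, 0, 0], [0, 0, 0], 0], [[0, 0, -2], [0, 0, 0], 0], [[0, 0, -6], [0, 0, 0], 0], [[0, 0, -9], [0, 0, 0], 0], [[0, 0, -9], [0, 0, 0], 0]]}}

```text
clock: 30.3
position: [605.9, 291.4, 182.3]
orientation: [2.487, 1.919, 0.007]
force: [-0.4, 0.1, -4.0]
finger_gap: 13.2
grip_force: 30.0
```

```bash
python3 - <<'E'
from h import *
s=bot.observe();z=s['position'][2]
t=np.radians(10);y=np.array([np.sin(t),np.cos(t)]);x=np.array([np.cos(t),-np.sin(t)])
p=np.array([574.5,71])-110*x-20*y;print(p,to(*p,180,-10),s['finger_gap'])
snap('wrist','w17');print(z,bar('w17',250,300,60,300,z+15,z+32))
E
```

```text
[462.69818362  70.40514448] ([-25.01, -8.25, 0.11], [0.2, -0.2, -4.7]) 13.197585802093814
182.25266023285542 (7048, array([614.6, 320.8,  65.8,  19.2]), 'z', array([204.6, 207.8, 209.1]), 'yaw', np.float64(-14.6))
```

Emit:
{"api": "move_arm", "payload": {"motion": [[[-2, -3.5, 0], [0, 0, 0], 0], [[-4, -7, 0], [0, 0, -1], 0], [[-6, -9.5, 0], [0, 0, -2], 0], [[-10, -10, 0], [0, 0, -3], 0], [[-14, -9.5, 0], [0, 0, -4], 0], [[-18, -9, 0], [0, 0, -4.7], 0], [[-22, -8.5, 0], [0, 0, -4.7], 0], [[-25, -8.2, 0], [0, 0, -4.7], 0], [[-25, -8.2, 0], [0, 0, -4.7], 0], [[-25, -8.2, 0], [0, 0, -4.7], 0]]}}

```text
clock: 31.6
position: [461.4, 69.8, 178.6]
orientation: [-2.405, -2.019, 0.001]
force: [-0.2, 0.9, -2.4]
finger_gap: 13.3
grip_force: 30.0
```

```bash
python3 - <<'E'
from h import *
s=bot.observe();print(s['position'],s['finger_gap'])
z=s['position'][2];im,d,c=snap('wrist','w18');print(bar('w18',250,300,60,300,z+15,z+32))
W=cloud(d,c).reshape(-1,3)
q=W[(W[:,2]>124)&(W[:,2]<142)&(W[:,0]>510)&(W[:,0]<600)&(abs(W[:,1]-72)<25)];print(len(q),cv2.minAreaRect(q[:,:2].astype(np.float32)),q[:,0].min())
print(to(462.7,70.4,135,-10),to(462.7+108.3,70.4-19.1,135,-10))
E
```

```text
[461.38848353  69.80242547 178.60274484] 13.264874823170816
(7024, array([468. ,  99.8,  65.7,  19.3]), 'z', array([200.4, 203.6, 205.2]), 'yaw', np.float64(-9.8))
1902 ((565.4935913085938, 73.53684997558594), (10.269192695617676, 71.7105712890625), 79.22291564941406) 530.1460379311274
([0.02, 0.11, 4.38], [-0.1, -0.0, 0.1]) ([0.01, 11.11, 4.37], [-0.1, -0.0, 0.1])
```

View pics/w18.png

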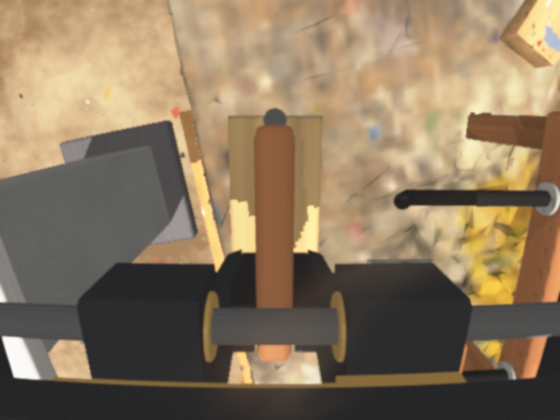

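Emit:
{"api": "move_arm", "payload": {"motion": [[[0, 0, 2.5], [0, 0, 0], 0], [[0, 0, 4.4], [0, 0, 0], 0], [[0, 0, 4.4], [0, 0, 0], 0], [[0, 0.5, 4.4], [0, 0, 0], 0], [[0, 3, 4.4], [0, 0, 0], 0], [[0, 5.5, 4.4], [0, 0, 0], 0], [[0, 8, 4.4], [0, 0, 0], 0], [[0, 10.5, 4.4], [0, 0, 0], 0], [[0, 11.1, 4.4], [0, 0, 0], 0], [[0, 11.1, 4.4], [0, 0, 0], 0]]}}

```text
clock: 32.9
position: [571.1, 50.2, 135.6]
orientation: [-2.407, -2.019, -0.0]
force: [-0.8, 0.1, -3.9]
finger_gap: 13.4
grip_force: 30.0
```

```bash
python3 - <<'E'
from h import *
s=bot.observe();print(s['position'],s['finger_gap'],s['force'])
z=s['position'][2];im,d,c=snap('wrist','w19');print(bar('w19',250,300,60,300,z+15,z+32))
print('peg',bar('w19',180,250,180,245,120,133),bar('w19',305,385,180,245,120,133))
E
```

```text
[571.1434159   50.23166279 135.56558955] 13.364057127825093 [-0.82489184  0.14557364 -3.94536632]
(7032, array([578. ,  80.3,  65.8,  19.3]), 'z', array([157.1, 160.4, 162. ]), 'yaw', np.float64(-9.8))
peg (1310, array([549.9,  76.2,  10.3,  29.5]), 'z', array([124.8, 128.1, 131.7]), 'yaw', np.float64(77.5)) (1754, array([606.8,  66.3,   9.6,  36.7]), 'z', array([124.2, 127.9, 129.3]), 'yaw', np.float64(80.1))
```

Emit:
{"api": "move_arm", "payload": {"motion": [[[0, 0, 0.7], [0, 0, 0], 0], [[0, 0, 1.4], [0, 0, 0], 0], [[0, 0, 1.7], [0, 0, 0], 0], [[0, 0, 1.7], [0, 0, 0], 0], [[0, 0, 1.7], [0, 0, 0], 0.45], [[0, 0, 1.7], [0, 0, 0], 0.45], [[0, 0, 1.7], [0, 0, 0], 0.45], [[0, 0, -2], [0, 0, 0], 0.45], [[0, 0, -7], [0, 0, 0], 0.45], [[0, 0, -14], [0, 0, 0], 0.45]]}}

```text
clock: 34.2
position: [570.6, 49.8, 268.6]
orientation: [-2.406, -2.019, 0.002]
force: [1.0, -0.9, 0.2]
finger_gap: 39.7
grip_force: 0.0
```

Emit:
{"api": "move_arm", "payload": {"motion": [[[12, -8, -3], [0, 0, 0], 0.45], [[12, -8, -3], [0, 0, 0], 0.45], [[12, -8, -3], [0, 0, 0], 0.45], [[12, -8, -3], [0, 0, 0], 0.45], [[12, -8, -3], [0, 0, 0], 0.45], [[12, -8, -3], [0, 0, 0], 0.45]]}}

```text
clock: 34.95
position: [514.0, 180.3, 297.3]
orientation: [2.409, 2.016, -0.002]
force: [0.0, -0.1, -0.3]
finger_gap: 39.5
grip_force: 0.0
```

```bash
python3 - <<'E'
from h import *
im,d,c=snap('top','t4');p=cloud(d,c).reshape(-1,3)
for n,m,z in(('h0',(574.5,71.5),146),('h1',(553.5,-56.4),146),('l0',(570.5,-195),106),('l1',(548.5,-293.8),106),('l2',(528,-391),106)):
    q=p[(np.hypot(p[:,0]-m[0],p[:,1]-m[1])<44)&(p[:,2]>z-5)&(p[:,2]<z+10)];print(n,len(q),q.mean(0).round(1) if len(q) else'')
cv2.imwrite('pics/topcrop2.png',cv2.resize(im[185:290,125:460],None,fx=2.35,fy=2.35,interpolation=cv2.INTER_CUBIC)[:,:,::-1])
E
```

```text
h0 160 [575.1  72.6 145.7]
h1 174 [557.1 -57.  146.3]
l0 114 [ 570.8 -196.2  105. ]
l1 111 [ 546.4 -292.1  105.5]
l2 113 [ 525.3 -387.2  105.3]
```

View pics/topcrop2.png

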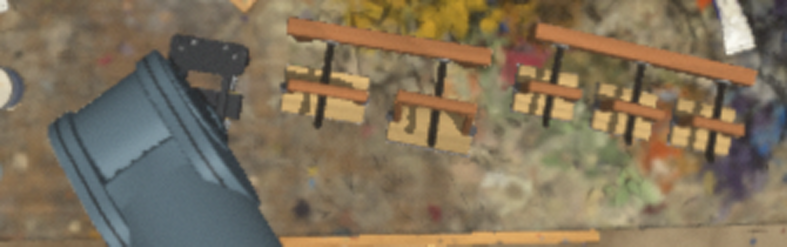

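Emit:
{"api": "move_arm", "payload": {"motion": [[[0, 0, 0], [0, 0, 0], 0.45], [[0, 0, 0], [0, 0, 0], 0.45], [[0, 0, 0], [0, 0, 0], 0.45], [[0, 0, 0], [0, 0, 0], 0.45], [[0, 0, 0], [0, 0, 0], 0.45], [[0, 0, 0], [0, 0, 0], 0.45], [[0, 0, 0], [0, 0, 0], 0.45], [[0, 0, 0], [0, 0, 0], 0.45], [[0, 0, 0], [0, 0, 0], 0.45], [[0, 0, 0], [0, 0, 0], 0.45]]}}

```text
clock: 36.25
position: [513.4, 182.1, 297.8]
orientation: [2.407, 2.019, -0.0]
force: [0.2, -0.4, -0.4]
finger_gap: 39.4
grip_force: 0.0
```

```bash
python3 - <<'E'
from h import *
for k in range(2):
    im,d,c=snap('top','t5');p=cloud(d,c).reshape(-1,3)
    for n,m,z,b in(('h0',(575,72),146,45),('h1',(557,-57),146,45),('l0',(570.5,-195),106,45),('l1',(546,-292),106,45),('l2',(525,-387),106,45)):
        q=p[(np.hypot(p[:,0]-m[0],p[:,1]-m[1])<60)]
        t=q[(q[:,2]>z-6)&(q[:,2]<z+10)&(np.hypot(q[:,0]-m[0],q[:,1]-m[1])<44)];u=q[(q[:,2]>25)&(q[:,2]<75)]
        print(n,t.mean(0).round(1),'base x range',u[:,0].min().round(),u[:,0].max().round(),'mid z',np.percentile(u[:,2],[10,90]).round())
E
```

```text
h0 [574.7  72.  145.8] base x range 539.0 613.0 mid z [40. 49.]
h1 [554.6 -55.1 146.2] base x range 522.0 607.0 mid z [41. 51.]
l0 [ 570.8 -195.8  104.7] base x range 537.0 629.0 mid z [40. 49.]
l1 [ 546.1 -292.7  105.6] base x range 511.0 582.0 mid z [40. 49.]
l2 [ 524.5 -387.3  105.3] base x range 489.0 583.0 mid z [39. 49.]
h0 [574.4  72.3 145.3] base x range 539.0 612.0 mid z [40. 49.]
h1 [557.  -52.3 146.2] base x range 517.0 601.0 mid z [40. 52.]
l0 [ 571.  -197.2  105.7] base x range 537.0 629.0 mid z [40. 49.]
l1 [ 545.6 -292.3  105.4] base x range 511.0 582.0 mid z [40. 50.]
l2 [ 525.1 -387.1  105.1] base x range 489.0 583.0 mid z [40. 49.]
```

h1 is swinging slightly, perhaps from the announced knock. I'll let it settle.

Emit:
{"api": "move_arm", "payload": {"motion": [[[0, 0, 0], [0, 0, 0], 0.45], [[0, 0, 0], [0, 0, 0], 0.45], [[0, 0, 0], [0, 0, 0], 0.45], [[0, 0, 0], [0, 0, 0], 0.45], [[0, 0, 0], [0, 0, 0], 0.45], [[0, 0, 0], [0, 0, 0], 0.45], [[0, 0, 0], [0, 0, 0], 0.45], [[0, 0, 0], [0, 0, 0], 0.45], [[0, 0, 0], [0, 0, 0], 0.45], [[0, 0, 0], [0, 0, 0], 0.45]]}}

```text
clock: 37.6
position: [513.4, 182.1, 297.8]
orientation: [2.407, 2.019, -0.0]
force: [0.0, 0.9, -0.4]
finger_gap: 39.5
grip_force: 0.0
```

Emit:
{"api": "move_arm", "payload": {"motion": [[[0, 0, 0], [0, 0, 0], 0.45], [[0, 0, 0], [0, 0, 0], 0.45], [[0, 0, 0], [0, 0, 0], 0.45], [[0, 0, 0], [0, 0, 0], 0.45], [[0, 0, 0], [0, 0, 0], 0.45], [[0, 0, 0], [0, 0, 0], 0.45], [[0, 0, 0], [0, 0, 0], 0.45], [[0, 0, 0], [0, 0, 0], 0.45], [[0, 0, 0], [0, 0, 0], 0.45], [[0, 0, 0], [0, 0, 0], 0.45]]}}

```text
clock: 38.85
position: [513.4, 182.1, 297.8]
orientation: [-2.407, -2.019, 0.0]
force: [0.1, -0.0, 0.4]
finger_gap: 39.9
grip_force: 0.0
```

Emit:
{"api": "move_arm", "payload": {"motion": [[[0, 0, 0], [0, 0, 0], 0.45], [[0, 0, 0], [0, 0, 0], 0.45], [[0, 0, 0], [0, 0, 0], 0.45], [[0, 0, 0], [0, 0, 0], 0.45], [[0, 0, 0], [0, 0, 0], 0.45], [[0, 0, 0], [0, 0, 0], 0.45], [[0, 0, 0], [0, 0, 0], 0.45], [[0, 0, 0], [0, 0, 0], 0.45], [[0, 0, 0], [0, 0, 0], 0.45], [[0, 0, 0], [0, 0, 0], 0.45]]}}

```text
clock: 40.1
position: [513.4, 182.1, 297.8]
orientation: [2.407, 2.019, -0.0]
force: [-1.2, 0.1, -0.0]
finger_gap: 39.8
grip_force: 0.0
```

```bash
python3 - <<'E'
from h import *
for k in range(4):
    im,d,c=snap('top','t6');p=cloud(d,c).reshape(-1,3)
    r=np.hypot(p[:,0]-555,p[:,1]+56);t=p[(r<44)&(p[:,2]>140)&(p[:,2]<156)];u=p[(r<60)&(p[:,2]>25)&(p[:,2]<75)]
    print(t.mean(0).round(1),u[:,0].min().round(),u[:,0].max().round(),np.percentile(u[:,2],[10,90]).round())
E
```

```text
[555.9 -55.5 145.5] 514.0 598.0 [40. 49.]
[555.1 -55.8 145.7] 514.0 598.0 [41. 49.]
[555.7 -55.8 145.3] 511.0 601.0 [41. 49.]
[555.8 -55.5 145.4] 511.0 598.0 [41. 48.]
```

Settled, and every bar is within 5 mm of its peg point. Handing in.

```bash
python3 -c "
from plant import bot
print(bot.hand_in())"
```

```text
the job is handed in; nothing more can be done
None
```

All five sanders present now hang on their pegs: two large on the higher rail and three small on the lower rail, including the one moved down from the higher rail. The job is handed in at about 40 s; `hand_in` returned no verdict.

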